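# Turn the parts carousel to the aluminium tube

### The arm

A 6-joint arm with a two-finger parallel gripper is mounted at the origin on the work surface. World frame = base frame: x ahead of the robot, y to its left, z up, the work surface at z = 0. Lengths are in mm, angles in rad, forces in N, time in s.
With the tool pointing down it reaches from about 250 to 725 mm from the base axis. Payload 9.7 kg.
Tool frame: the origin (TCP) lies midway between the tips of the shut fingers; the grasp point (between the pads) lies 19 mm behind it; z points along the fingers, y is the line along which they close (so a half turn about z gives the same grasp; the last joint's range is limited). The gripper opens to 85 mm and grips with 20 to 120 N. Pads are 22 mm wide; open, the fingers measure 114 mm over their backs; the gripper's body (76 mm by 85 mm) begins 54 mm behind the grasp point. The pads swing forward as they close: fully open they stand 13 mm farther back than shut.
Start: joints at [1.222, 0.087, 0.176, 1.66, 0, 1.571], TCP at [187.971, 516.879, 202.184] pointing down, gripper open.
Joint ranges: [-3.13, 3.13], [-0.85, 1.81], [-1.15, 1.24], [-2.2, 2.28], [-1.44, 1.52], [-3.14, 3.14]. Speed limits (rad/s): [2.22, 2.22, 2.57, 3.14, 3.14, 3.14].

### API

Orientations are given as a 3x3 rotation matrix whose columns are the frame's x, y, z axes.
In Python, from plant import robot, cams gives the robot as it stands.
- The arm moves only by the shell command python3 -m crank 'ROWS'. ROWS is a JSON object of lists of equal length, an entry for each row: "xyz": the shift along the world's x, y, z in m, a list of three; "angular": the turn, a rotation vector about the world's x, y, z in rad, a list of three; "jaw": the opening, from 0 (shut) to 1 (fully open). In form: {"xyz": [[dx, dy, dz], ...], "angular": [[rx, ry, rz], ...], "jaw": [jaw, ...]}. A call has 1 to 5 rows; each row shifts and turns the commanded pose from where the row before left it; what a row does not reach is not made up. A row lasts 1/12 s, in which the tool goes at most 41.7 mm and 7.16 degrees, less where a joint would pass 70% of its speed; a pose out of reach is approached as far as the arm can. A call with a gripper value outside its range is refused whole. The fingers move at their own pace and stop on an object; the grip force is fixed at half the most. Time passes only in rows, so rows that do not move let the fingers close. It gives the time, the measured TCP pose, the force, the opening and the grip force at its end, in the units of the state.
- robot.get_state(): the state, without advancing time (a new reading comes with each control period).
- cams.camera(name): name is "side" or "top"; returns the picture (384x512x3 uint8, red, green, blue); there is no depth.
- cams.get_calibration(name): a dict with "mtx" (3x3 intrinsics, pixels), "R" (3x3) and "t" (3): a world point X has camera coordinates R X + t. Camera axes: x right, y down, z forward; pixel columns grow to the right and rows downward; lengths in mm; the calibration is good to about 2 mm. A picture is of the moment at which its call begins. get_calibration takes no time and is no camera call.
- robot.hand_in(): hands the job in; it is judged then, once.
The state is a dict: "t": time; "joint_pos": joint angles; "qvel": joint speeds; "tau": joint torques, N m; "eef_pos": TCP position; "eef_rot": TCP orientation; "ft_force": force on the tool from outside, world axes, zero at the start; "moment": the same for the moment, N m; "gripper_width": finger opening in mm; "gripper_force": force on a finger pad.
Only numpy, scipy, OpenCV 4.12 (cv2) and the standard library are available. Lean on these libraries where they do the work, as an engineer would, in place of code of your own. Each camera call takes 0.05 s, during which the arm holds its last target. There are 200 camera calls.

### The job

Push the parts carousel round by the pegs on its rim, gently and with the fingertips, until the short aluminium tube standing on it faces front, lined up with the steel pointer on the stand. Do not grip anything, and do not touch, tip or lift what stands on the carousel; leave the other things on the bench where they are. Finish with the carousel at rest and the hand clear of it.

Things in the scene. Friction and masses are not known exactly. Their poses are not given: they have to be found in the camera images.
- stand: Fixed round plywood stand under the carousel, 284 mm across, 16 mm thick, with a 50 mm wide tongue at its front that reaches 200 mm from the centre and carries the pointer. Origin: centre of its underside, on the turning axis, on the bench. Its -x axis runs from the centre out through the pointer: that is the front, towards the robot within 35 degrees.
- pointer (a point): Tip of the steel cone pointer lying on the stand's tongue, pointing at the disc: 148 mm out from the turning axis, 34 mm above the bench (the cone is 26 mm thick, its top 47 mm above the bench).
- carousel: Grey disc, 274 mm across, upper face 40 mm above the bench. Turns both ways without end stops in reach, drags about 1 N at the rim, stops soon after it is let go. Origin: on the turning axis, 26 mm above the bench, z up. Four square pockets (curbs 8 mm high, 48 mm outside, 40 mm inside) are centred 62 mm out on its +x, +y, -x, -y axes; a stub 30 mm high in the middle.
- peg0 (a point): Top of one of four alike upright round wooden push pegs near the disc's rim, 14 mm thick and 50 mm tall (top 90 mm above the bench), 122 mm from the axis, halfway between the pockets: at 45, 135, 225 and 315 degrees from the disc's x axis. This one is at 45 degrees. Nothing in the pockets reaches above 105 mm from the bench.
- tube: The item to bring to the front: short aluminium tube standing upright in one of the carousel's pockets, 36 mm across, 65 mm tall, open at the top. Origin: centre of its underside, 40 mm above the bench. Loose in one of the four carousel pockets; must not be touched.
- small_jar: Small glass jar with steel cap, 36 mm across, 55 mm tall; origin at the centre of its underside. Loose in one of the four carousel pockets; must not be touched.
- square: Small blue plastic try square standing on its stock, foot 36 by 16 mm, 62 mm tall; origin at the centre of its underside. Loose in one of the four carousel pockets; must not be touched.
- clamp: Small black plastic clamp standing with two jaws up, foot 36 by 24 mm, 52 mm tall; origin at the centre of its underside. Loose in one of the four carousel pockets; must not be touched.
- big_jar: Bystander: glass jar 72 mm across, 110 mm tall, standing on the bench to the left of the carousel; origin at the centre of its underside.
- long_tube: Bystander: longer aluminium tube, 40 mm across, 140 mm tall, standing on the bench itself to the left (not on the carousel); origin at the centre of its underside.
- wrench: Bystander: chrome wrench, 170 mm long, lying on the bench beyond the carousel; origin at its middle, on the bench.
- screwdriver: Bystander: screwdriver lying on the bench to the right, nearer the robot; origin near its middle, on the bench.
- bar_clamp: Bystander: black and steel bar clamp, 160 by 90 mm, 24 mm high, lying on the bench to the right, farther out; origin near its middle, on the bench.
There are look-alikes about, which are no part of the job. Leave any pink look-alike of the small_jar alone.

How it is judged:
By the outcome, as a careful person would: the job done as asked, in the order asked, and still so for the second after the job is handed in, with the robot touching nothing.
It also fails if it takes over 72 s, if anything falls off the work surface, if the arm or the gripper's body presses on something with over 40 N, if the wrist force passes 120 N, or if a joint passes its speed limit or range.

## Working session

There is one attempt and no reset: what is moved stays moved. The work goes in short steps, Python scripts to look and compute and a shell command to move; the robot and the scene stay as the last step left them, time stands still between calls to the robot, and variables do not carry over. Pictures are saved under pics/ and viewed, at most 10 in all, crops included, and the job is handed in when it is done.

```bash
mkdir -p pics; cat > h.py <<'E'
import cv2, numpy as np
from plant import robot, cams
def shot(n,name):
    im=cams.camera(n)[:,:,::-1].copy(); cv2.imwrite(f'pics/{name}.png',im); return im
def proj(n,X):
    c=cams.get_calibration(n); p=np.array(c['mtx'])@(np.array(c['R'])@np.array(X,float)+np.array(c['t'])); return p[:2]/p[2]
def ray(n,uv,z):
    c=cams.get_calibration(n);R=np.array(c['R']);o=-R.T@np.array(c['t'])
    d=R.T@np.linalg.inv(np.array(c['mtx']))@np.array([uv[0],uv[1],1.]); return o+d*(z-o[2])/d[2]
E
python3 - <<'E'
from h import *
a=shot('top','t0');b=shot('side','s0')
cv2.imwrite('pics/t0b.png',cv2.resize(a,(800,600)));cv2.imwrite('pics/s0b.png',cv2.resize(b,(800,600)))
for n in('top','side'):
    c=cams.get_calibration(n);print(n,-np.array(c['R']).T@np.array(c['t']),np.array(c['mtx']).tolist())
print(robot.get_state())
E
```

```text
top [ 432.09345379  -19.68322286 1531.60323285] [[409.83550384599727, 0.0, 256.79519827525013], [0.0, 409.83550384599727, 192.35489412264565], [0.0, 0.0, 1.0]]
side [409.86879082 659.38311382 748.47244825] [[359.7076720775388, 0.0, 253.84527429412276], [0.0, 359.7076720775388, 190.2393114403387], [0.0, 0.0, 1.0]]
{'t': 0.1, 'joint_pos': array([ 1.22199346e+00,  8.73961818e-02,  1.75193649e-01,  1.65981118e+00,
       -3.22303696e-06,  1.57081007e+00]), 'qvel': array([ 0.00075756, -0.00175689,  0.00150744, -0.00026024, -0.00061971,
       -0.00034785]), 'tau': array([-4.04023094e-04, -5.21562552e+01,  4.65654051e+01,  1.60191930e-02,
       -1.51627472e-05,  4.43460863e-06]), 'eef_pos': array([187.88952685, 516.6419729 , 201.54876189]), 'eef_rot': array([[-9.39777838e-01,  3.41785671e-01, -4.13042350e-04],
       [ 3.41785920e-01,  9.39777140e-01, -1.14518411e-03],
       [-3.23976132e-06, -1.21739071e-03, -9.99999259e-01]]), 'ft_force': array([-0.24292829, -0.93431581, -0.46158035]), 'moment': array([0.00119533, 0.0211086 , 0.04760791]), 'gripper_force': 0.0, 'gripper_width': 85.3439002264255}
```

View pics/t0b.png

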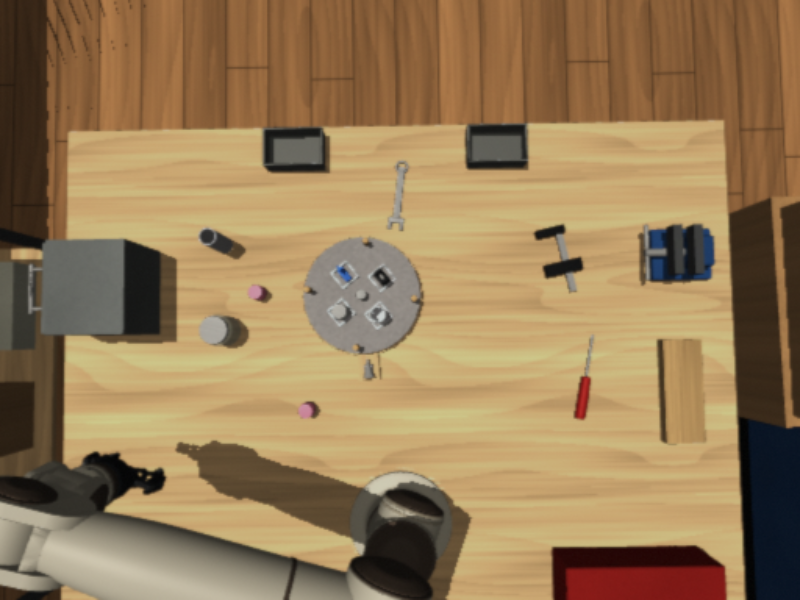

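View pics/s0b.png

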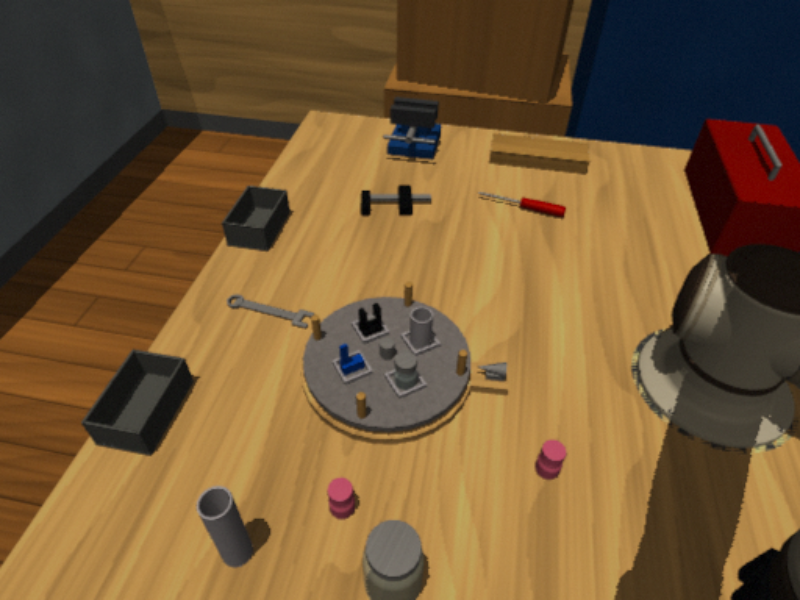

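The top view shows the disc at about (362,296) of 800x600, the pointer at (369,369), and pegs at (357,348), (414,299), (367,242) and (308,290). Candidates for the tube are the open grey cylinder in the pocket at top (378,315) / side (421,325), the capped jar at top (340,312) / side (405,370), and the long tube on the bench at top (212,238). The first one fits, because it is open-topped, short and on the carousel. I'll confirm it in a crop and measure.

```bash
python3 - <<'E'
from h import *
a=cv2.imread('pics/t0.png');b=cv2.imread('pics/s0.png')
A=cv2.resize(a[145:250,185:280],(540,597),interpolation=cv2.INTER_CUBIC);B=cv2.resize(b[170:290,180:340],(800,600),interpolation=cv2.INTER_CUBIC)
cv2.imwrite('pics/c0.png',np.hstack([cv2.resize(A,(390,431)),cv2.resize(B,(410,431))]))
# disc ellipse: grey (low saturation) in top
hsv=cv2.cvtColor(a,cv2.COLOR_BGR2HSV)
m=((hsv[:,:,1]<60)&(hsv[:,:,2]>60)).astype(np.uint8); m[:145]=0;m[232:]=0;m[:,:185]=0;m[:,280:]=0
m=cv2.morphologyEx(m,cv2.MORPH_CLOSE,np.ones((7,7)));m=cv2.morphologyEx(m,cv2.MORPH_OPEN,np.ones((9,9)))
c=max(cv2.findContours(m,0,2)[0],key=cv2.contourArea);
P=np.array([ray('top',q,40)[:2] for q in cv2.convexHull(c)[:,0]],np.float32)
(cx,cy),r=cv2.minEnclosingCircle(P);e=cv2.fitEllipse(P);print('disc',cx,cy,r,e)
for n,im in(('top',a),('side',b)):
    h=cv2.cvtColor(im,cv2.COLOR_BGR2HSV)
    m=((h[:,:,0]>8)&(h[:,:,0]<22)&(h[:,:,1]>150)&(h[:,:,2]>60)).astype(np.uint8)
    if n=='top': m[:148]=0;m[228:]=0;m[:,:190]=0;m[:,275:]=0
    else: m[:175]=0;m[275:]=0;m[:,:190]=0;m[:,:][:,305:]=0
    k,_,s,ce=cv2.connectedComponentsWithStats(m)
    for i in range(1,k):
        if s[i,4]>5: print(n,s[i],ce[i],ray(n,ce[i],85 if n=='top' else 65))
E
```

```text
disc 534.3661499023438 80.65320587158203 136.3989715576172 ((533.8438110351562, 80.98634338378906), (270.2427978515625, 271.4933776855469), 163.51983642578125)
side [190 175   6   9  22] [191.36363636 178.27272727] [719.00441974 -36.99319014  65.        ]
side [220 175   7   6  20] [223.15 177.65] [632.66176299 -57.99625744  65.        ]
side [229 175  62  25 631] [261.35023772 183.74009509] [523.044086   -55.78038577  65.        ]
side [290 175  14  14  53] [296.66037736 178.96226415] [429.4514546  -95.62066824  65.        ]
side [193 177   8   7  16] [196.875 180.375] [701.28965616 -31.90521246  65.        ]
side [302 180   3   3   7] [303.         180.85714286] [411.19934412 -91.50639088  65.        ]
side [217 182   7   6  13] [219.84615385 184.15384615] [634.78608899 -30.37123306  65.        ]
side [292 185   5   5  13] [294.30769231 187.69230769] [431.81327074 -59.02626148  65.        ]
side [190 186   7   7  23] [192.95652174 188.34782609] [701.94076597   0.84200923  65.        ]
side [288 187   3   3   6] [289.33333333 187.66666667] [445.18368469 -56.29623046  65.        ]
si
[... 519 characters left out ...]
[659.38259253  68.15864035  65.        ]
side [190 218   5   8  20] [191.9  221.25] [667.64040713 113.81205213  65.        ]
side [293 224   6  16  62] [295.17741935 231.19354839] [411.93745983  92.68575145  65.        ]
side [190 230   3   3   6] [190.83333333 230.66666667] [660.69156026 143.04830078  65.        ]
side [190 233   3   5   7] [190.71428571 235.14285714] [656.59388728 156.27002908  65.        ]
side [268 236  37  39 236] [291.58050847 261.13559322] [409.94826254 180.90552717  65.        ]
side [190 239  40  36 367] [201.08719346 264.85831063] [607.18003592 231.97169346  65.        ]
side [228 251   6  16  69] [231.01449275 258.4057971 ] [545.85169895 201.58625081  65.        ]
```

View pics/c0.png

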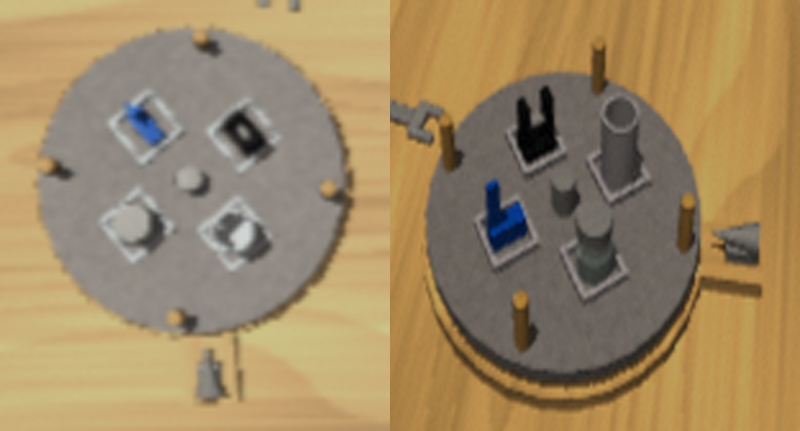

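The crop shows the open-topped tube in the front-right pocket, at top (235,230) and side (620,140) in crop pixels. The capped jar is front-left. The pointer tip is at about (208,350) in the top part and (712,236) in the side part.

```bash
python3 - <<'E'
from h import *
C=np.array([535,80.5])
for n,p in(('top',(235.7,230.3)),('side',(305.7,235.7))):
    X=ray(n,p,34)[:2];print('ptr',n,X,np.hypot(*(X-C)),np.degrees(np.arctan2(*(X-C)[::-1])))
# cone bearing in top: grey blob in front of the disc
a=cv2.imread('pics/t0.png');g=cv2.cvtColor(a,cv2.COLOR_BGR2HSV);m=(g[:,:,1]<90).astype(np.uint8)
m[:229]=0;m[246:]=0;m[:,:225]=0;m[:,241:]=0
ys,xs=np.nonzero(m);print(xs.min(),xs.max(),ys.min(),ys.max())
X=ray('top',(xs.mean(),ys.mean()),34)[:2];print(X,np.degrees(np.arctan2(*(X-C)[::-1])))
# pegs from top: view crop px to ray z=90
for u,v in((202,36),(332,187),(177,315),(45,163)):
    X=ray('top',(185+u/4.105,145+v/4.105),90)[:2];print('peg',X,X-C,np.degrees(np.arctan2(*(X-C)[::-1])))
E
```

```text
ptr top [381.35515381  67.36803516] 154.20501698341215 -175.11482456588072
ptr side [384.36496497  76.04151082] 150.70100166983144 -178.3046569712805
232 238 230 241
[359.96181907  68.87545706] -176.2004823936268
peg [653.53478311  65.76168147] [118.53478311 -14.73831853] -7.087638799398234
peg [521.06106545 -44.12652066] [ -13.93893455 -124.62652066] -96.38176127756063
peg [413.63612605  90.33092024] [-121.36387395    9.83092024] 175.3689424727917
peg [545.88803504 202.27652605] [ 10.88803504 121.77652605] 84.8907720392182
```

Centre is about (535,80.5). The tube is at 219°, the front at about 183°, so the disc needs about −36° (clockwise from above). The peg at 174° (412,92) can be pushed towards +y from its right side. I'll fly there with the fingers shut.

```bash
R='[0,0,0]'; 
python3 -m crank '{"xyz":[[0.016,-0.036,0],[0.016,-0.036,0],[0.016,-0.036,0],[0.016,-0.036,0],[0.016,-0.036,0]],"angular":[[0,0,0],[0,0,0],[0,0,0],[0,0,0],[0,0,0]],"jaw":[0,0,0,0,0]}'
python3 -m crank '{"xyz":[[0.016,-0.036,0],[0.016,-0.036,0],[0.016,-0.036,0],[0.016,-0.036,0],[0.016,-0.036,0]],"angular":[[0,0,0],[0,0,0],[0,0,0],[0,0,0],[0,0,0]],"jaw":[0,0,0,0,0]}'
python3 -m crank '{"xyz":[[0.016,-0.036,0],[0.016,-0.036,0],[0.016,-0.036,0],[0,0,0],[0,0,0]],"angular":[[0,0,0],[0,0,0],[0,0,0],[0,0,0],[0,0,0]],"jaw":[0,0,0,0,0]}'
```

```text
t: 0.52
eef_pos: [268.1, 335.1, 201.8]
eef_rot: [[-0.94, 0.341, -0.0], [0.341, 0.94, -0.0], [0.0, -0.001, -1.0]]
ft_force: [1.1, -0.6, 1.2]
gripper_width: 25.9
gripper_force: 0.0
t: 0.93
eef_pos: [348.1, 155.1, 202.1]
eef_rot: [[-0.94, 0.341, 0.0], [0.341, 0.94, 0.0], [-0.0, 0.0, -1.0]]
ft_force: [0.8, 1.5, 0.2]
gripper_width: 0.0
gripper_force: 0.0
t: 1.35
eef_pos: [396.2, 47.0, 201.7]
eef_rot: [[-0.938, 0.347, -0.001], [0.347, 0.938, -0.0], [0.001, -0.0, -1.0]]
ft_force: [0.9, 1.0, 0.4]
gripper_width: 0.2
gripper_force: 0.0
```

```bash

python3 -m crank '{"xyz":[[0.006,0,-0.03],[0.006,0,-0.03],[0,0,-0.03],[0,0,-0.02],[0,0,0]],"angular":[[0,0,0],[0,0,0],[0,0,0],[0,0,0],[0,0,0]],"jaw":[0,0,0,0,0]}'
python3 - <<'E'
from h import *
b=shot('side','s1');a=shot('top','t1')
s=robot.get_state();print(s['eef_pos'])
cv2.imwrite('pics/c1.png',np.hstack([cv2.resize(a[145:250,185:280],(390,431)),cv2.resize(b[150:290,180:340],(410,431))]))
E
```

```text
t: 1.77
eef_pos: [405.3, 49.9, 88.1]
eef_rot: [[-0.94, 0.34, -0.006], [0.34, 0.94, -0.001], [0.006, -0.003, -1.0]]
ft_force: [-0.3, 0.0, -0.3]
gripper_width: 0.1
gripper_force: 0.0
[407.35884369  49.84838499  92.45990737]
```

View pics/c1.png

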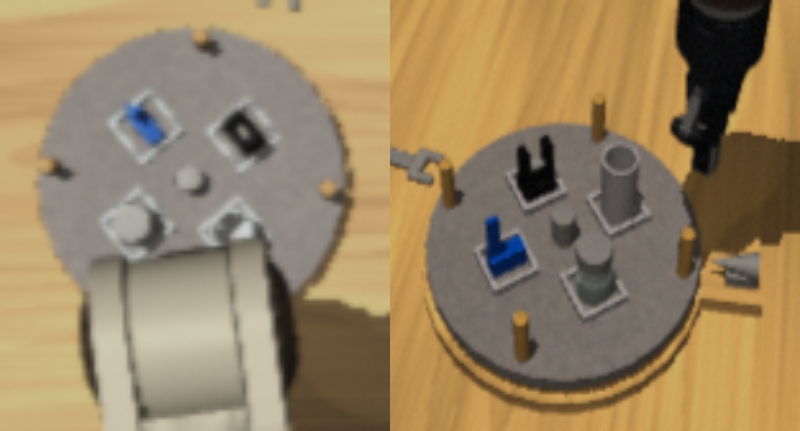

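The side crop shows the fingertip at (705,165), behind the front peg at (687,250) and clear of the tube and the pointer. I'll lower it and start pushing.

```bash

python3 -m crank '{"xyz":[[0,0,-0.015],[0,0,-0.012],[0,0,0],[0,0.004,0],[0,0.004,0]],"angular":[[0,0,0],[0,0,0],[0,0,0],[0,0,0],[0,0,0]],"jaw":[0,0,0,0,0]}'
python3 -m crank '{"xyz":[[0,0.004,0],[0,0.004,0],[0,0.003,0],[0,0.003,0],[0,0,0]],"angular":[[0,0,0],[0,0,0],[0,0,0],[0,0,0],[0,0,0]],"jaw":[0,0,0,0,0]}'
cat > m.py <<'E'
from h import *
C=np.array([535,80.5])
def pegs(b):
    h=cv2.cvtColor(b,cv2.COLOR_BGR2HSV)
    m=((h[:,:,0]>8)&(h[:,:,0]<22)&(h[:,:,1]>150)&(h[:,:,2]>60)).astype(np.uint8)
    k,_,s,ce=cv2.connectedComponentsWithStats(m)
    for i in range(1,k):
        X=ray('side',ce[i],65)[:2]-C;r=np.hypot(*X)
        if 112<r<132 and 30<s[i,4]<110 and s[i,3]>s[i,2]: print('peg',X+C,round(r,1),round(np.degrees(np.arctan2(X[1],X[0])),1))
if __name__=='__main__':
    import sys;pegs(shot('side',sys.argv[1]));print(robot.get_state()['eef_pos'],robot.get_state()['ft_force'])
E
python3 m.py s2
```

```text
t: 2.28
eef_pos: [408.4, 57.3, 66.2]
eef_rot: [[-0.94, 0.342, 0.001], [0.342, 0.94, 0.0], [-0.001, 0.001, -1.0]]
ft_force: [0.8, 1.5, -0.6]
gripper_width: 0.1
gripper_force: 0.0
t: 2.7
eef_pos: [408.0, 71.4, 65.3]
eef_rot: [[-0.94, 0.341, 0.0], [0.341, 0.94, 0.0], [-0.0, 0.0, -1.0]]
ft_force: [-1.0, -0.0, 0.4]
gripper_width: 0.2
gripper_force: 0.0
peg [520.43442822 -44.70100173] 126.0 -96.6
peg [656.96900533  66.75650569] 122.7 -6.4
peg [411.84946668  93.09675169] 123.8 174.2
peg [545.79848751 202.1983941 ] 122.2 84.9
[407.95825999  71.14682251  65.23250381] [-0.0544841  -0.67244955 -0.65643771]
```

```bash

python3 -m crank '{"xyz":[[0,0.003,0],[0.001,0.003,0],[0.001,0.003,0],[0.001,0.003,0],[0.001,0.003,0]],"angular":[[0,0,0],[0,0,0],[0,0,0],[0,0,0],[0,0,0]],"jaw":[0,0,0,0,0]}'
python3 -m crank '{"xyz":[[0.001,0.003,0],[0.001,0.003,0],[0.001,0.003,0],[0.001,0.003,0],[0,0,0]],"angular":[[0,0,0],[0,0,0],[0,0,0],[0,0,0],[0,0,0]],"jaw":[0,0,0,0,0]}'
python3 m.py s3
```

```text
t: 3.17
eef_pos: [412.1, 86.2, 65.2]
eef_rot: [[-0.94, 0.342, -0.0], [0.342, 0.94, 0.0], [0.0, -0.0, -1.0]]
ft_force: [-0.4, 0.4, -0.3]
gripper_width: -0.4
gripper_force: 0.0
t: 3.58
eef_pos: [416.1, 98.4, 65.2]
eef_rot: [[-0.94, 0.341, 0.0], [0.341, 0.94, 0.0], [-0.0, 0.0, -1.0]]
ft_force: [0.3, 0.7, -0.4]
gripper_width: 0.2
gripper_force: 0.0
peg [520.56186321 -44.46519666] 125.8 -96.6
peg [656.96900533  66.75650569] 122.7 -6.4
peg [411.84095363  99.42525146] 124.6 171.3
peg [545.62640932 201.95994362] 121.9 85.0
[415.99802985  98.12502099  65.14593997] [-0.31629292  1.04599616 -0.68438529]
```

```bash
python3 - <<'E'
from h import *
b=cv2.imread('pics/s3.png');cv2.imwrite('pics/c3.png',cv2.resize(b[150:290,220:340],(515,600),interpolation=cv2.INTER_CUBIC))
print(proj('side',[416,98.3,65]))
E
```

```text
[293.24527087 232.69463052]
```

View pics/c3.png

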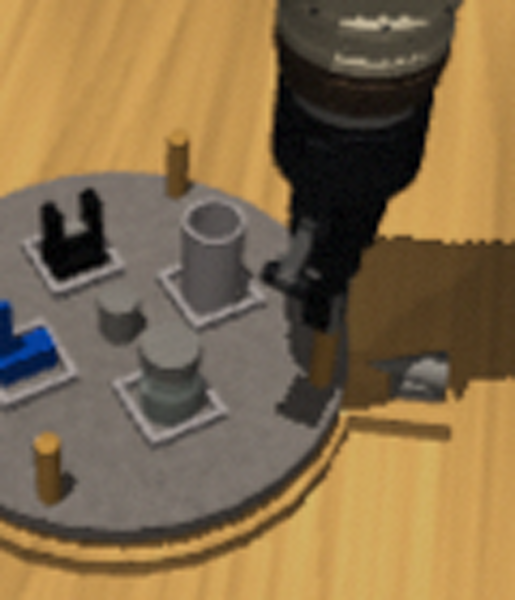

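```bash
python3 - <<'E'
from h import *
print(robot.get_state()['eef_pos'],robot.get_state()['joint_pos'])
print('s1',proj('side',[407,50,92.5]),'seen 303,204')
for z in(65,80,95):print(z,proj('side',[416,98.3,z]), 'seen ~294,226')
for y in(70,80,90):print(y,proj('side',[416,y,65]))
for z in (65,90): print('peg',proj('side',[412.5,92.5,z]))
b=cv2.imread('pics/s3.png')
g=b.max(axis=2)[215:245,286:303];print(g)
E
```

```text
[415.99802985  98.12502099  65.14593997] [ 2.31680849e-01 -2.17077990e-01 -3.76458876e-01  1.41154591e+00
 -4.96129095e-05  5.80039321e-01]
s1 [300.18763806 211.18987361] seen 303,204
65 [293.24527087 232.69463052] seen ~294,226
80 [293.79805474 228.74371293] seen ~294,226
95 [294.3644595  224.69544258] seen ~294,226
70 [294.59644036 223.94339698]
80 [294.12591962 226.99085839]
90 [293.64788151 230.08700822]
peg [294.95632472 231.09834383]
peg [295.91610647 224.45501791]
[[ 64  80  66  41  33  27  16  21  16  13   4   9  11   9  15  52  88]
 [ 49  47  36  28  36  29  15  11   7  12  13  10  10   9  19  58  88]
 [ 35  27  21  22  26  20  13  12  12   6  10   9  11  12  14  68  92]
 [ 53  26  18  18  18  14   8   7  11  13  11  14  18  24  26  69  91]
 [ 79  43  36  21  16  12   3  11   7   8  15  24  40  39  34  80  95]
 [ 78  51  47  45  27  13   3   8   8   2  16  32  48  43  42  80  95]
 [ 78  48  49  48  31  14  10   7   8  11  13  35  47  41  48  84  96]
 [ 79  48  48  50  32  15  13  10  11  10  11  42  50  31  48  84  96]
 [ 81  47  47  52  25  10  13   9   7  11  19  43  51  3
[... 806 characters left out ...]
122  92  60  50  61  71  78  79  77  63  55  47  51  75  87]
 [122 120 120 114  86  57  62  71  77  78  74  59  51  46  50  75  88]
 [122 122 115  78  95  76  62  74  76  79  74  58  49  48  52  76  86]
 [121 124  83  51  53  50  63  73  75  78  72  54  44  47  55  75  85]
 [122 114  72  49  49  50  62  70  75  77  66  51  51  51  63  78  83]
 [119  77  50  47  48  50  48  53  65  61  53  49  68  63  67  80  80]
 [115  72  48  46  49  45  49  48  49  48  48  47 105  89  77  79  84]
 [ 86  49  54  47  48  46  49  49  46  49  46  65 105  83  74  80  81]
 [ 76  50  50  48  49  48  47  47  44  49  66 109 113  87  80  84  85]
 [ 48  50  50  49  50  50  49  50  48  50 105 126  97  86  84  86  85]]
```

The peg was not touched. The tip shows at pixel (294,226), where its reported pose projects to (294,233), and it covers the peg's top, so the real tips are about 27 mm higher than reported. I'll back off, go lower and check with the camera.

```bash

python3 -m crank '{"xyz":[[-0.002,-0.012,0],[-0.002,-0.012,0],[-0.002,-0.012,0],[-0.002,-0.012,0],[0,0,-0.006]],"angular":[[0,0,0],[0,0,0],[0,0,0],[0,0,0],[0,0,0]],"jaw":[0,0,0,0,0]}'
python3 -m crank '{"xyz":[[0,0,-0.006],[0,0,0],[0,0,0]],"angular":[[0,0,0],[0,0,0],[0,0,0]],"jaw":[0,0,0]}'
python3 m.py s4; python3 - <<'E'
from h import *
s=robot.get_state();p=s['eef_pos'];print(p)
for d in(0,15,27):print(d,proj('side',p+[0,0,d]))
b=cv2.imread('pics/s4.png');cv2.imwrite('pics/c4.png',cv2.resize(b[160:260,250:350],(600,600),interpolation=cv2.INTER_CUBIC))
E
```

```text
t: 4.05
eef_pos: [408.2, 48.6, 60.0]
eef_rot: [[-0.939, 0.343, 0.001], [0.343, 0.939, -0.0], [-0.001, 0.0, -1.0]]
ft_force: [-0.8, -1.0, -0.1]
gripper_width: 0.1
gripper_force: 0.0
t: 4.3
eef_pos: [407.6, 50.3, 52.5]
eef_rot: [[-0.94, 0.341, -0.001], [0.341, 0.94, -0.0], [0.001, -0.0, -1.0]]
ft_force: [0.1, -0.7, -0.3]
gripper_width: -0.1
gripper_force: 0.0
peg [519.20408627 -46.77609767] 128.3 -97.1
peg [656.7613712   67.11469222] 122.5 -6.3
peg [411.69658698  92.38803089] 123.9 174.5
peg [545.78622602 201.98873911] 122.0 84.9
[407.84802493  50.30786252  52.91237613] [ 0.21441625  1.4741057  -0.25546415]
[407.84802493  50.30786252  52.91237613]
0 [298.25504862 221.71741614]
15 [298.84090047 217.8185935 ]
27 [299.31947432 214.63370195]
```

View pics/c4.png

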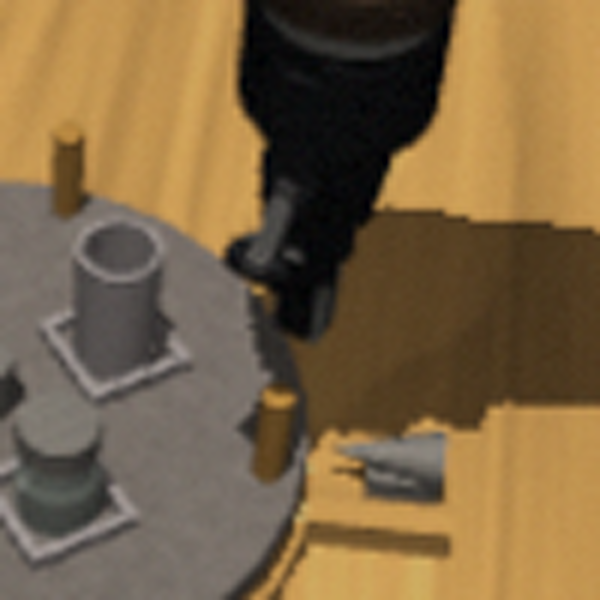

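The tip is at pixel (302,216), against (298,222) projected, so the real tip is about 20–25 mm above the reported height and beside the peg (crop (275,400)–(270,480)), below its top. I'll go 4 mm lower and push.

```bash

python3 -m crank '{"xyz":[[0,0.004,-0.004],[0,0.004,0],[0,0.004,0],[0,0.003,0],[0,0.003,0]],"angular":[[0,0,0],[0,0,0],[0,0,0],[0,0,0],[0,0,0]],"jaw":[0,0,0,0,0]}'
python3 -m crank '{"xyz":[[0,0.003,0],[0.001,0.003,0],[0.001,0.003,0],[0.001,0.003,0],[0,0,0]],"angular":[[0,0,0],[0,0,0],[0,0,0],[0,0,0],[0,0,0]],"jaw":[0,0,0,0,0]}'
python3 m.py s5
```

```text
t: 4.77
eef_pos: [408.0, 68.4, 49.3]
eef_rot: [[-0.94, 0.341, 0.0], [0.341, 0.94, 0.0], [-0.0, 0.0, -1.0]]
ft_force: [-0.6, -0.0, 0.2]
gripper_width: -0.1
gripper_force: 0.0
t: 5.18
eef_pos: [411.1, 80.3, 49.2]
eef_rot: [[-0.94, 0.342, -0.0], [0.342, 0.94, 0.0], [0.0, 0.0, -1.0]]
ft_force: [0.0, -0.1, -0.0]
gripper_width: -0.2
gripper_force: 0.0
peg [513.81629308 -47.38576461] 129.6 -99.4
peg [655.87611816  60.09707182] 122.6 -9.6
peg [412.72445552 100.15648533] 123.8 170.9
peg [552.49567112 201.24689104] 122.0 81.8
[411.12804972  80.13830615  49.17027504] [-0.11899381 -0.45337525  0.03401649]
```

The disc has turned about −3.2° and contact is good. I'll continue.

```bash

python3 -m crank '{"xyz":[[0.001,0.003,0],[0.001,0.003,0],[0.001,0.003,0],[0.001,0.003,0],[0.001,0.003,0]],"angular":[[0,0,0],[0,0,0],[0,0,0],[0,0,0],[0,0,0]],"jaw":[0,0,0,0,0]}'
python3 -m crank '{"xyz":[[0.001,0.003,0],[0.001,0.003,0],[0.001,0.003,0],[0.001,0.003,0],[0,0,0]],"angular":[[0,0,0],[0,0,0],[0,0,0],[0,0,0],[0,0,0]],"jaw":[0,0,0,0,0]}'
python3 m.py s6
```

```text
t: 5.65
eef_pos: [416.0, 95.2, 49.1]
eef_rot: [[-0.94, 0.342, -0.0], [0.342, 0.94, -0.0], [0.0, -0.0, -1.0]]
ft_force: [-0.7, -0.7, -0.1]
gripper_width: 0.0
gripper_force: 0.6
t: 6.07
eef_pos: [420.3, 107.4, 49.2]
eef_rot: [[-0.94, 0.341, 0.0], [0.341, 0.94, 0.0], [-0.0, 0.0, -1.0]]
ft_force: [-0.2, 0.8, -0.0]
gripper_width: -0.3
gripper_force: 0.0
peg [488.08101158 -36.28348923] 125.9 -111.9
peg [648.26896845  31.44807328] 123.4 -23.4
peg [420.11844319 128.03652826] 124.3 157.5
peg [579.86243439 193.65639417] 121.7 68.4
[420.22683449 107.25062569  49.22158821] [ 0.53468719 -0.26612309 -0.05744067]
```

```bash

python3 -m crank '{"xyz":[[0.001,0.003,0],[0.001,0.003,0],[0.001,0.003,0],[0.001,0.003,0],[0.001,0.003,0]],"angular":[[0,0,0],[0,0,0],[0,0,0],[0,0,0],[0,0,0]],"jaw":[0,0,0,0,0]}'
python3 -m crank '{"xyz":[[0.001,0.003,0],[0.001,0.003,0],[0.001,0.003,0],[0,0,0],[0,0,0]],"angular":[[0,0,0],[0,0,0],[0,0,0],[0,0,0],[0,0,0]],"jaw":[0,0,0,0,0]}'
python3 m.py s7; python3 - <<'E'
from h import *
b=cv2.imread('pics/s7.png');cv2.imwrite('pics/c7.png',cv2.resize(b[160:280,180:340],(800,600),interpolation=cv2.INTER_CUBIC))
E
```

```text
t: 6.53
eef_pos: [425.3, 122.2, 49.2]
eef_rot: [[-0.94, 0.342, 0.0], [0.342, 0.94, -0.0], [-0.0, 0.0, -1.0]]
ft_force: [1.0, -1.5, 0.5]
gripper_width: -0.2
gripper_force: 0.6
t: 6.95
eef_pos: [427.9, 131.2, 49.1]
eef_rot: [[-0.94, 0.341, -0.0], [0.341, 0.94, 0.0], [0.0, 0.0, -1.0]]
ft_force: [-0.4, -0.2, 0.2]
gripper_width: 0.0
gripper_force: 0.0
peg [636.01889238   8.8849607 ] 123.8 -35.3
peg [602.46077698 181.33326456] 121.3 56.2
peg [432.56508758 149.91541668] 123.7 145.9
[427.84912993 131.06192934  49.1103209 ] [-0.06893472  0.41083596  0.0701164 ]
```

View pics/c7.png

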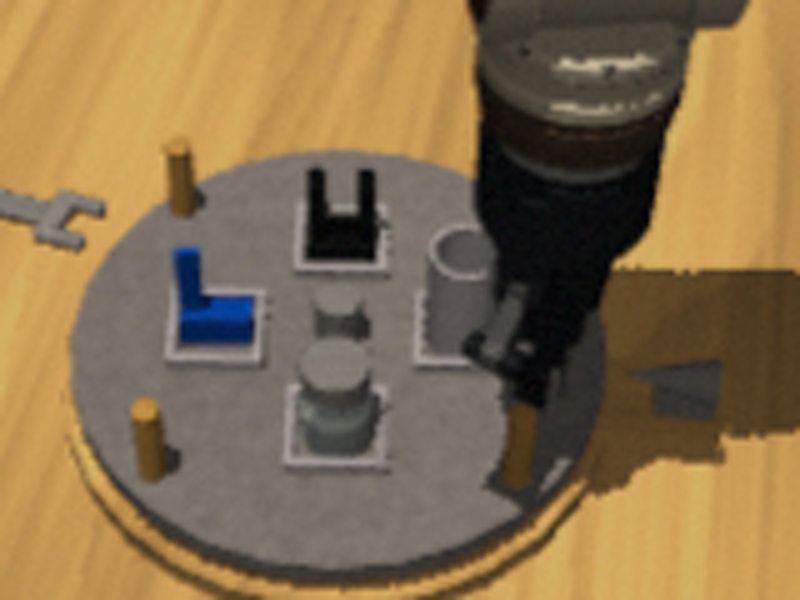

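The disc has turned about −29°, and the fingers push the peg at crop (518,440) well away from the tube at (460,290). I'll push a little more, then retreat for a clean measurement.

```bash

python3 -m crank '{"xyz":[[0.001,0.002,0],[0.001,0.003,0],[0.001,0.003,0],[0,0,0],[0,0,0]],"angular":[[0,0,0],[0,0,0],[0,0,0],[0,0,0],[0,0,0]],"jaw":[0,0,0,0,0]}'
python3 -m crank '{"xyz":[[-0.003,-0.01,0],[-0.01,-0.01,0],[-0.02,-0.01,0.02],[-0.03,0,0.02],[-0.03,0,0.02]],"angular":[[0,0,0],[0,0,0],[0,0,0],[0,0,0],[0,0,0]],"jaw":[0,0,0,0,0]}'
python3 -m crank '{"xyz":[[-0.02,0.03,0],[0,0.04,0],[0,0.04,0],[0,0.04,0],[0,0.04,0]],"angular":[[0,0,0],[0,0,0],[0,0,0],[0,0,0],[0,0,0]],"jaw":[0,0,0,0,0]}'
python3 m.py s8; python3 - <<'E'
from h import *
a=shot('top','t8');b=cv2.imread('pics/s8.png')
cv2.imwrite('pics/c8.png',np.hstack([cv2.resize(a[145:250,185:280],(390,431),interpolation=cv2.INTER_CUBIC),cv2.resize(b[170:290,180:340],(410,431),interpolation=cv2.INTER_CUBIC)]))
E
```

```text
t: 7.42
eef_pos: [431.0, 139.2, 49.2]
eef_rot: [[-0.94, 0.341, -0.0], [0.341, 0.94, 0.0], [0.0, 0.0, -1.0]]
ft_force: [0.4, -0.3, -0.7]
gripper_width: -0.1
gripper_force: 0.0
t: 7.83
eef_pos: [336.4, 107.8, 109.4]
eef_rot: [[-0.939, 0.343, -0.001], [0.343, 0.939, -0.0], [0.001, -0.001, -1.0]]
ft_force: [-0.7, 0.6, 0.5]
gripper_width: -0.2
gripper_force: 0.0
t: 8.25
eef_pos: [317.5, 300.4, 109.6]
eef_rot: [[-0.94, 0.342, 0.001], [0.342, 0.94, 0.001], [-0.001, 0.001, -1.0]]
ft_force: [1.7, -0.1, -0.3]
gripper_width: -0.2
gripper_force: 0.0
peg [630.55717325   1.914648  ] 123.7 -39.4
peg [457.73409788 -18.17910711] 125.3 -128.1
peg [609.12869961 177.16327615] 121.8 52.5
peg [437.61677987 156.87881812] 123.8 141.9
[317.60055661 305.64190282 108.53728807] [-4.15693996 -1.62128394 -2.68514394]
```

View pics/c8.png

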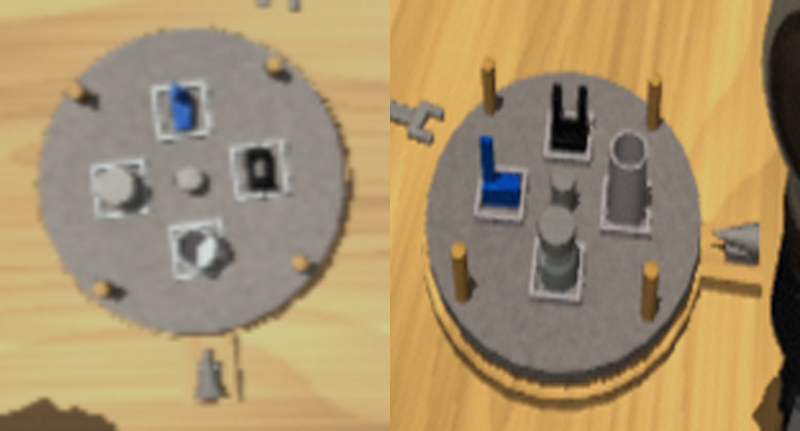

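The clean view shows all the items standing. The tube is at top (200,250), the pointer cone at (208,378), and in the side view the cone is at (738,243). I'll refine both angles from the images.

```bash
python3 - <<'E'
from h import *
ang=lambda X,C:round(float(np.degrees(np.arctan2(*(X-C)[::-1]))%360),1)
for n in('top','side'):
    im=cv2.imread(f"pics/{'t' if n=='top' else 's'}8.png");h=cv2.cvtColor(im,cv2.COLOR_BGR2HSV)
    if n=='top':
        m=((h[:,:,0]>8)&(h[:,:,0]<22)&(h[:,:,1]>110)&(h[:,:,2]>60)).astype(np.uint8);zz=85
        x0,x1,y0,y1=229,241,229,245
    else:
        m=((h[:,:,0]>8)&(h[:,:,0]<22)&(h[:,:,1]>150)&(h[:,:,2]>60)).astype(np.uint8);zz=65
        x0,x1,y0,y1=303,327,226,249
    k,_,s,ce=cv2.connectedComponentsWithStats(m);Q=[]
    for i in range(1,k):
        X=ray(n,ce[i],zz)[:2];r=np.hypot(*(X-[535,80.5]))
        if 112<r<132 and 8<s[i,4]<110 and max(s[i,2:4])<20:Q.append(X)
    C=np.mean(Q,0);print(n,len(Q),'C',C,[(ang(q,C),round(np.hypot(*(q-C)))) for q in Q])
    w=np.clip(110-h[y0:y1,x0:x1,1].astype(float),0,60)
    print(h[y0:y1,x0:x1,1])
    ys,xs=np.mgrid[y0:y1,x0:x1];u=(xs*w).sum()/w.sum();v=(ys*w).sum()/w.sum()
    X=ray(n,(u,v),34)[:2];print('cone',u,v,X,np.hypot(*(X-C)),ang(X,C))
E
```

```text
top 1 C [438.32442409 155.04662026] [(0.0, 0)]
[[101 103 105 108 106  92  96 104 101 102 103 106]
 [101 102 106 109 107  79  72  98 105 102 103 105]
 [101 102 105 109 106  73  45  76 104 103 104 105]
 [100 102 105 108 104  61  31  68  98 101 104 105]
 [101 103 103 100  83  38  19  33  45  80 106 104]
 [ 99 102 101  83  47  22  18  18  21  57 103 104]
 [ 99 102 103  91  56  22  18  19  25  76 102 104]
 [ 99 102 101  93  59  22  18  19  20  69 102 105]
 [ 99 102 102  94  58  22  18  18  21  69 104 105]
 [ 99 100 103 101  65  24  20  20  20  66 107 106]
 [ 97 100 100  98  57  22  18  19  18  36 103 108]
 [ 94 100 101  95  53  24  20  19  12  28  95 109]
 [ 97 100 101  94  62  36  28  28  34  65 100 111]
 [101 101 101  99  97  93  95 102 108 106 104 106]
 [107 102 103 106 110 112 114 113 111 109 110 110]
 [108 108 106 107 107 109 109 111 109 109 109 110]]
cone 234.91441231343285 236.3507462686567 [359.46519774  70.5228102 ] 115.59866801493871 227.0
side 4 C [533.75918765  79.44440879] [(321.3, 124), (232.1, 124), (52.4, 123), (141.2, 123)]
[[132 134 133 132 135 136 137 147 146 147 144 14
[... 1670 characters left out ...]
[146 146 145 144 146 147 147 144 140 141 136 123 119 122 113 106 100  92
   98 109 149 149 147 147]
 [145 145 144 147 145 144 147 146 146 144 147 144 147 146 146 145 143 144
  139 139 143 145 144 145]
 [144 148 145 144 148 146 147 147 146 143 146 144 143 147 147 143 143 148
  147 146 146 148 145 148]
 [146 147 148 146 146 146 144 145 147 146 146 146 146 144 148 143 146 145
  145 143 145 148 145 149]
 [149 154 150 150 146 147 151 148 146 146 144 145 145 147 144 150 145 144
  148 145 146 145 146 147]
 [148 153 148 153 154 150 155 152 148 150 154 154 148 151 147 147 148 148
  148 148 146 148 147 145]]
cone 316.80336658354116 237.1435162094763 [356.5754626   74.92193534] 177.24143192359261 181.5
```

The front is at 182.1±0.6° (side 181.5°, top 182.7°) and the tube pocket is at 186.7°, so about −4.6° remains: finger end at about (436,147). I'll go back the way I came.

```bash

python3 -m crank '{"xyz":[[0,-0.04,0],[0,-0.04,0],[0,-0.04,0],[0,-0.04,0],[0.02,-0.035,0]],"angular":[[0,0,0],[0,0,0],[0,0,0],[0,0,0],[0,0,0]],"jaw":[0,0,0,0,0]}'
python3 -m crank '{"xyz":[[0.03,0,-0.02],[0.03,0,-0.02],[0.02,0.005,-0.02],[0,0,0],[0,0,0]],"angular":[[0,0,0],[0,0,0],[0,0,0],[0,0,0],[0,0,0]],"jaw":[0,0,0,0,0]}'
```

```text
t: 8.77
eef_pos: [335.5, 101.4, 109.6]
eef_rot: [[-0.94, 0.341, 0.0], [0.341, 0.94, 0.0], [-0.0, 0.0, -1.0]]
ft_force: [0.9, 0.8, 0.6]
gripper_width: -0.0
gripper_force: 0.0
t: 9.18
eef_pos: [417.0, 107.7, 48.0]
eef_rot: [[-0.939, 0.343, -0.003], [0.343, 0.939, -0.001], [0.003, -0.002, -1.0]]
ft_force: [0.1, -0.0, 0.1]
gripper_width: -0.2
gripper_force: 0.0
```

```bash

python3 -m crank '{"xyz":[[0.004,0.008,0],[0.004,0.008,0],[0.003,0.006,0],[0.002,0.004,0],[0.002,0.004,0]],"angular":[[0,0,0],[0,0,0],[0,0,0],[0,0,0],[0,0,0]],"jaw":[0,0,0,0,0]}'
python3 -m crank '{"xyz":[[0.002,0.003,0],[0.001,0.003,0],[0.001,0.002,0],[0,0.001,0],[0,0,0]],"angular":[[0,0,0],[0,0,0],[0,0,0],[0,0,0],[0,0,0]],"jaw":[0,0,0,0,0]}'
python3 m.py s9
```

```text
t: 9.6
eef_pos: [433.2, 139.8, 49.8]
eef_rot: [[-0.94, 0.341, 0.001], [0.341, 0.94, 0.0], [-0.001, 0.0, -1.0]]
ft_force: [-2.2, -2.6, 0.5]
gripper_width: 0.0
gripper_force: 1.6
t: 10.02
eef_pos: [436.9, 147.9, 49.1]
eef_rot: [[-0.94, 0.342, -0.0], [0.342, 0.94, -0.0], [0.0, -0.0, -1.0]]
ft_force: [1.3, -1.5, -0.1]
gripper_width: 0.2
gripper_force: 0.4
peg [625.04917977  -7.16324247] 125.7 -44.2
peg [617.63986838 169.24361474] 121.3 47.0
peg [444.29424127 164.44978484] 123.6 137.2
[436.80570658 147.86194297  49.06869403] [0.44781489 0.06736927 0.00382897]
```

```bash

python3 -m crank '{"xyz":[[-0.003,-0.01,0],[-0.01,-0.01,0],[-0.02,-0.01,0.02],[-0.03,0,0.02],[-0.03,0,0.02]],"angular":[[0,0,0],[0,0,0],[0,0,0],[0,0,0],[0,0,0]],"jaw":[0,0,0,0,0]}'
python3 -m crank '{"xyz":[[-0.02,0.03,0.02],[0,0.04,0.02],[0,0.04,0],[0,0.04,0],[0,0.04,0]],"angular":[[0,0,0],[0,0,0],[0,0,0],[0,0,0],[0,0,0]],"jaw":[0,0,0,0,0]}'
python3 -m crank '{"xyz":[[0,0,0],[0,0,0],[0,0,0],[0,0,0],[0,0,0]],"angular":[[0,0,0],[0,0,0],[0,0,0],[0,0,0],[0,0,0]],"jaw":[0,0,0,0,0]}'
python3 m.py s10; python3 - <<'E'
from h import *
a=shot('top','t10');b=cv2.imread('pics/s10.png')
cv2.imwrite('pics/c10.png',np.hstack([cv2.resize(a[145:250,185:280],(390,431),interpolation=cv2.INTER_CUBIC),cv2.resize(b[170:290,180:340],(410,431),interpolation=cv2.INTER_CUBIC)]))
E
```

```text
t: 10.48
eef_pos: [342.3, 116.7, 109.3]
eef_rot: [[-0.939, 0.343, -0.002], [0.343, 0.939, -0.0], [0.001, -0.001, -1.0]]
ft_force: [1.5, 0.9, 0.0]
gripper_width: 0.1
gripper_force: 0.0
t: 10.9
eef_pos: [323.5, 306.6, 148.5]
eef_rot: [[-0.94, 0.342, 0.001], [0.342, 0.94, 0.001], [-0.001, 0.002, -1.0]]
ft_force: [1.4, -0.5, 1.1]
gripper_width: 0.0
gripper_force: 0.0
t: 11.32
eef_pos: [324.2, 304.0, 148.1]
eef_rot: [[-0.939, 0.343, 0.0], [0.343, 0.939, 0.0], [-0.0, 0.0, -1.0]]
ft_force: [0.5, -0.2, -0.1]
gripper_width: -0.0
gripper_force: 0.0
peg [624.49473689  -6.09214073] 124.5 -44.1
peg [450.07851918 -12.71334981] 126.1 -132.3
peg [617.63986838 169.24361474] 121.3 47.0
peg [444.32027579 164.8468025 ] 123.8 137.1
[324.27337786 304.11436177 148.16391755] [ 0.76471954  0.25567039 -0.20557061]
```

View pics/c10.png

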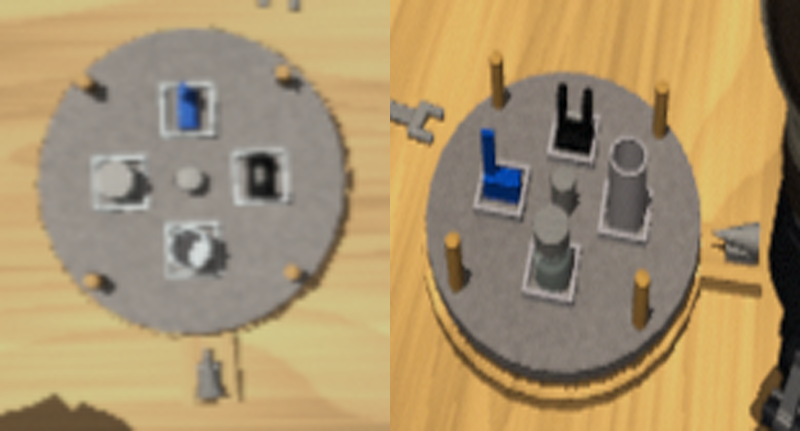

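```bash
python3 - <<'E'
from h import *
f=lambda u,v,z:ray('top',(185+u/4.105-.38,145+v/4.105-.38),z)[:2]
ang=lambda v:round(float(np.degrees(np.arctan2(v[1],v[0]))%360),1)
P=[f(85,84,90),f(286,74,90),f(295,271,90),f(93,282,90)];C=np.mean(P,0);print('pegC',C,[ang(p-C) for p in P],[np.hypot(*(p-C)).round(1) for p in P])
# refine: pocket curbs bright & stub, disc edge
a=cv2.imread('pics/t10.png');h=cv2.cvtColor(a,cv2.COLOR_BGR2HSV)
m=((h[:,:,1]<45)&(h[:,:,2]>135)).astype(np.uint8)
m[:160]=0;m[222:]=0;m[:,:205]=0;m[:,260:]=0
k,l,s,ce=cv2.connectedComponentsWithStats(m)
for i in range(1,k):
    if s[i,4]>3:print(s[i],ce[i])
g=((h[:,:,1]<60)&(h[:,:,2]>60)).astype(np.uint8)
g[:145]=0;g[228:]=0;g[:,:185]=0;g[:,280:]=0
g=cv2.morphologyEx(g,cv2.MORPH_CLOSE,np.ones((7,7)));g=cv2.morphologyEx(g,cv2.MORPH_OPEN,np.ones((5,5)))
c=cv2.convexHull(max(cv2.findContours(g,0,2)[0],key=cv2.contourArea))[:,0]
D=cv2.fitEllipse(np.array([ray('top',q,40)[:2] for q in c],np.float32));print('disc',D)
# cone axis rows
rows=[]
for v in range(230,242):
    w=np.clip(95-h[v,229:241,1].astype(float),0,50);u=(np.arange(229,241)*w).sum()/w.sum();rows.append(ray('top',(u,v),34)[:2])
rows=np.array(rows);cc=rows.mean(0);print(np.round(rows,1).tolist())
for C2 in(C,np.array(D[0])):print('cone bearing',ang(cc-C2),'tip',ang(rows[:4].mean(0)-C2))
d=np.polyfit(rows[:,0],rows[:,1],1);print('axis dir',180+np.degrees(np.arctan(d[0])),'axis y at x=534',np.polyval(d,534))
E
python3 - <<'E'
import cv2
a=cv2.imread('pics/t10.png');cv2.imwrite('pics/c11.png',cv2.resize(a[182:247,205:265],(552,598),interpolation=cv2.INTER_NEAREST))
E
```

```text
pegC [532.73112076  79.263544  ] [47.3, 316.3, 227.5, 136.5] [np.float64(121.4), np.float64(121.7), np.float64(121.0), np.float64(121.9)]
[ 205  160   55   62 2773] [231.5124414  190.37396322]
disc ((533.9293823242188, 81.12293243408203), (270.3321228027344, 271.92010498046875), 153.96774291992188)
[[382.5, 71.4], [378.9, 70.2], [375.2, 70.2], [371.6, 68.1], [368.0, 69.2], [364.3, 69.2], [360.7, 68.9], [357.1, 68.8], [353.5, 68.4], [349.8, 68.1], [346.2, 68.3], [342.6, 68.9]]
cone bearing 183.4 tip 183.4
cone bearing 184.0 tip 184.1
axis dir 183.24464247872578 axis y at x=534 78.86601111171532
```

View pics/c11.png

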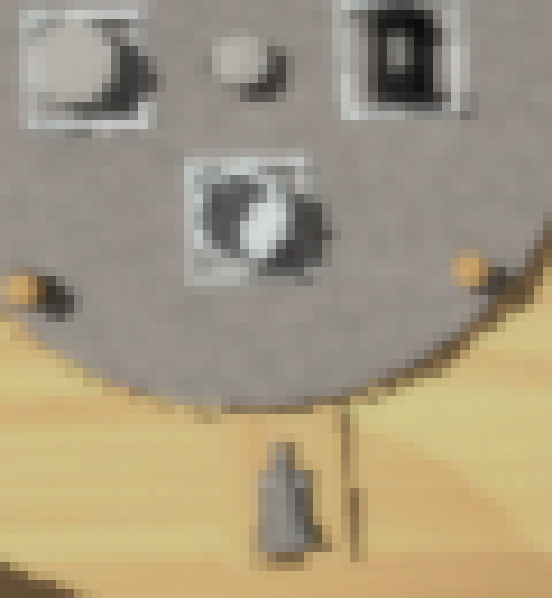

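```bash
python3 - <<'E'
from h import *
ang=lambda v:round(float(np.degrees(np.arctan2(v[1],v[0]))%360),2)
# tongue edge in top: darkest column per row
a=cv2.imread('pics/t10.png');g=a.max(2).astype(float);E=[]
for v in range(227,242):
    w=np.clip(150-g[v,239:248],0,None); w=np.clip(np.median(g[v,239:248])-g[v,239:248]-8,0,None)
    E.append(ray('top',((np.arange(239,248)*w).sum()/w.sum(),v),8)[:2])
E=np.array(E);vx,vy,_,_=cv2.fitLine(E.astype(np.float32),cv2.DIST_HUBER,0,.01,.01).ravel();print('tongue dir top',ang(-np.sign(vx)*np.array([vx,vy])))
# side: disc ellipse at z=40
b=cv2.imread('pics/s10.png');h=cv2.cvtColor(b,cv2.COLOR_BGR2HSV)
m=((h[:,:,1]<60)).astype(np.uint8);m[:180]=0;m[285:]=0;m[:,:190]=0;m[:,304:]=0
m=cv2.morphologyEx(m,cv2.MORPH_OPEN,np.ones((3,3)));m=cv2.morphologyEx(m,cv2.MORPH_CLOSE,np.ones((9,9)))
c=max(cv2.findContours(m,0,1)[0],key=cv2.contourArea)[:,0]
P=np.array([ray('side',q,40)[:2] for q in c]);r=np.hypot(*(P-[534.5,80]).T);k=(abs(r-136)<5)
A=np.c_[2*P[k],np.ones(k.sum())];s=np.linalg.lstsq(A,(P[k]**2).sum(1),rcond=None)[0];C=s[:2];print('side disc C',C,np.sqrt(s[2]+C@C),k.sum())
for uv in((316.8,237.14),(306.4,234.7)):
    X=ray('side',uv,34)[:2];print('cone side',X,ang(X-C),np.hypot(*(X-C)))
# tongue's near edge in side: dark line below the cone
g=b.max(2).astype(float);print(g[244:258,306:330:3].astype(int))
E
```

```text
tongue dir top 170.67
side disc C [533.1859237   84.56000677] 134.80213544830698 119
cone side [356.58457094  74.91246275] 183.13 176.86467398658579
cone side [382.93222503  72.4767583 ] 184.6 150.7387768876613
[[218 217 217 213 211 185 207 154]
 [218 220 221 219 216 215 214 173]
 [210 214 221 219 219 218 220 211]
 [160 187 203 212 218 221 220 215]
 [125 122 123 158 186 206 212 212]
 [124 123 125 125 124 127 158 214]
 [149 129 123 123 123 124 121 213]
 [205 175 158 149 131 123 119 213]
 [224 224 223 207 174 159 149 216]
 [223 224 223 223 225 222 207 214]
 [226 224 226 222 225 223 212 215]
 [224 224 224 222 224 223 214 214]
 [225 224 224 222 222 223 215 214]
 [223 224 223 223 221 224 215 216]]
```

```bash
python3 - <<'E'
from h import *
ang=lambda v:round(float(np.degrees(np.arctan2(v[1],v[0]))%360),2)
b=np.mean([cv2.imread(f'pics/s{i}.png').max(2).astype(float) for i in (0,8,10)],0)
for nm,z,rng,sg in(('top edge',16,range(243,253),1),('bottom edge',0,range(249,256),-1)):
    P=[]
    for u in range(306,325):
        col=b[243:257,u];
        d=np.diff(col)*-sg; w=np.clip(d,0,None);w[w<12]=0
        if w.sum()>0:P.append(ray('side',(u,(243.5+(np.arange(13)*w).sum()/w.sum())),z)[:2])
    P=np.array(P);vx,vy,x0,y0=cv2.fitLine(P.astype(np.float32),cv2.DIST_HUBER,0,.01,.01).ravel();d=np.array([vx,vy])*-np.sign(vx)
    n=np.array([-d[1],d[0]]);print(nm,len(P),ang(d),'axis line at x=534 y=',(np.array([x0,y0])+n*25)if 0 else y0+ (534-x0)*vy/vx-25/abs(vx))
a=np.mean([cv2.imread(f'pics/t{i}.png').max(2).astype(float) for i in (0,8,10)],0)
print(a[226:244,238:249].astype(int))
E
```

```text
top edge 19 184.21 axis line at x=534 y= 83.11885
bottom edge 19 204.24 axis line at x=534 y= 138.27728
[[137 166 189 176 164 191 202 203 205 207 207]
 [200 202 202 181 146 184 205 207 207 207 207]
 [205 205 204 184 143 182 204 206 207 207 207]
 [206 206 205 198 153 182 203 205 206 207 206]
 [204 206 205 200 152 181 203 205 205 206 206]
 [202 205 205 200 153 181 203 206 205 206 205]
 [189 200 205 201 161 184 203 205 205 205 205]
 [126 180 203 201 164 185 203 205 206 205 205]
 [124 179 203 202 175 181 199 205 205 206 205]
 [113 181 203 202 170 139 182 203 205 205 205]
 [106 179 203 201 166 128 180 203 205 205 205]
 [103 177 203 202 168 131 180 203 205 206 205]
 [ 91 162 198 202 179 138 181 203 205 205 205]
 [ 86 110 180 201 180 140 181 204 206 205 206]
 [ 99 103 167 197 184 145 182 204 206 206 206]
 [120 124 142 187 196 154 182 204 205 206 206]
 [176 196 199 203 200 164 185 203 204 204 203]
 [190 203 204 203 202 198 199 201 201 201 201]]
```

```bash
python3 - <<'E'
from h import *
ang=lambda v:round(float(np.degrees(np.arctan2(v[1],v[0]))%360),2)
print('top tongue',ang(ray('top',(242.85,241),16)[:2]-ray('top',(241.4,228),16)[:2]), 'vertical',ang(ray('top',(242,241),16)[:2]-ray('top',(242,228),16)[:2]))
C=np.array([533.5,79.8])
# tube in side: silhouette column/rim
for n,uv,z in(('top',(204.9+265/9.2-.4,181.9+220/9.2-.4),105),('side',(273,212.9),105)):
    X=ray(n,uv,z)[:2];print(n,X,ang(X-C),np.hypot(*(X-C)))
E
```

```text
top tongue 185.57 vertical 179.18
top [470.21840478  70.42098357] 188.43 63.97285551617368
side [470.56195868  80.63655211] 179.24 62.943600661975445
```

The pointer estimates are 183.4, 184.0, 183.2, 184.2, 185.6 and 182.3, about 183.7° in the mean. The tube pocket is at 181.8°, an overshoot of about 1.9°. I'll nudge it back from the peg's other side: finger from (457,199) to about (450,179.5).

```bash

python3 -m crank '{"xyz":[[0.033,-0.021,0],[0.033,-0.021,0],[0.033,-0.021,0],[0.034,-0.021,0],[0,-0.02,-0.01]],"angular":[[0,0,0],[0,0,0],[0,0,0],[0,0,0],[0,0,0]],"jaw":[0,0,0,0,0]}'
python3 -m crank '{"xyz":[[0,0,-0.03],[0,0,-0.03],[0,0,-0.02],[0,0,0],[0,0,0]],"angular":[[0,0,0],[0,0,0],[0,0,0],[0,0,0],[0,0,0]],"jaw":[0,0,0,0,0]}'
python3 m.py s11
```

```text
t: 11.83
eef_pos: [461.8, 199.3, 138.1]
eef_rot: [[-0.939, 0.344, 0.003], [0.344, 0.939, 0.001], [-0.002, 0.001, -1.0]]
ft_force: [0.7, 0.6, 0.3]
gripper_width: 0.3
gripper_force: 0.0
t: 12.25
eef_pos: [456.5, 200.4, 57.7]
eef_rot: [[-0.94, 0.342, -0.001], [0.342, 0.94, -0.001], [0.001, -0.001, -1.0]]
ft_force: [-1.0, 0.2, 1.3]
gripper_width: 0.3
gripper_force: 0.0
peg [625.0884016   -6.58260007] 125.3 -44.0
peg [617.66291976 169.38294577] 121.4 47.1
peg [441.65513942 167.71134605] 127.7 136.9
[457.29194033 200.94239713  59.05008905] [-0.07875803  0.14123349  1.14867718]
```

```bash

python3 -m crank '{"xyz":[[0,0,-0.01],[-0.002,-0.004,0],[-0.002,-0.004,0],[-0.001,-0.003,0],[-0.001,-0.003,0]],"angular":[[0,0,0],[0,0,0],[0,0,0],[0,0,0],[0,0,0]],"jaw":[0,0,0,0,0]}'
python3 -m crank '{"xyz":[[-0.001,-0.003,0],[0,-0.002,0],[0,-0.001,0],[0,0,0],[0,0,0]],"angular":[[0,0,0],[0,0,0],[0,0,0],[0,0,0],[0,0,0]],"jaw":[0,0,0,0,0]}'
python3 m.py s12
```

```text
t: 12.72
eef_pos: [451.0, 186.8, 48.3]
eef_rot: [[-0.94, 0.342, 0.001], [0.342, 0.94, 0.0], [-0.001, 0.0, -1.0]]
ft_force: [-0.6, 0.3, 0.5]
gripper_width: 0.0
gripper_force: 0.0
t: 13.13
eef_pos: [450.1, 181.0, 47.9]
eef_rot: [[-0.94, 0.342, 0.0], [0.342, 0.94, -0.0], [-0.0, -0.0, -1.0]]
ft_force: [-0.2, 0.6, -0.0]
gripper_width: -0.0
gripper_force: 0.1
peg [627.89162027  -2.05709365] 124.3 -41.6
peg [613.05308504 174.08429937] 121.9 50.2
[450.10372902 181.0603757   47.85107768] [-0.32555961 -0.75881442 -0.01026024]
```

```bash

python3 -m crank '{"xyz":[[0.002,0.008,0],[0.002,0.01,0],[0,0,0.03],[0,0,0.03],[0,0,0.03]],"angular":[[0,0,0],[0,0,0],[0,0,0],[0,0,0],[0,0,0]],"jaw":[0,0,0,0,0]}'
python3 -m crank '{"xyz":[[-0.03,0.02,0.01],[-0.033,0.021,0],[-0.033,0.021,0],[-0.034,0.021,0],[0,0.02,0]],"angular":[[0,0,0],[0,0,0],[0,0,0],[0,0,0],[0,0,0]],"jaw":[0,0,0,0,0]}'
python3 -m crank '{"xyz":[[0,0,0],[0,0,0],[0,0,0]],"angular":[[0,0,0],[0,0,0],[0,0,0]],"jaw":[0,0,0]}'
python3 m.py s13; python3 - <<'E'
from h import *
a=shot('top','t13')
# top peg centroids: orange windows around predicted spots, phase from each
ang=lambda v:np.degrees(np.arctan2(v[1],v[0]))%360
for f in('t0','t8','t10','t13'):
    h=cv2.cvtColor(cv2.imread(f'pics/{f}.png'),cv2.COLOR_BGR2HSV)
    m=((h[:,:,0]>8)&(h[:,:,0]<20)&(h[:,:,1]>125)&(h[:,:,2]>130)).astype(np.uint8)
    k,l,s,ce=cv2.connectedComponentsWithStats(m,connectivity=4);Q=[]
    for i in range(1,k):
        X=ray('top',ce[i],85)[:2];r=np.hypot(*(X-[533.5,79.8]))
        if 112<r<132 and 2<s[i,4]<30:Q.append(X)
    Q=np.array(Q);print(f,len(Q),Q.mean(0).round(1),[round(ang(q-np.array([533,79.5]))%90,1) for q in Q])
E
```

```text
t: 13.6
eef_pos: [453.7, 200.0, 138.5]
eef_rot: [[-0.94, 0.341, -0.001], [0.341, 0.94, -0.001], [0.001, -0.001, -1.0]]
ft_force: [1.4, 0.3, -0.5]
gripper_width: -0.2
gripper_force: 0.0
t: 14.02
eef_pos: [319.8, 303.5, 148.8]
eef_rot: [[-0.941, 0.34, -0.0], [0.34, 0.941, 0.001], [0.001, 0.001, -1.0]]
ft_force: [0.2, -0.2, -0.5]
gripper_width: -0.3
gripper_force: 0.0
t: 14.27
eef_pos: [324.0, 302.4, 147.7]
eef_rot: [[-0.94, 0.341, -0.0], [0.341, 0.94, -0.001], [0.0, -0.001, -1.0]]
ft_force: [0.1, -1.1, 0.1]
gripper_width: 0.4
gripper_force: 0.0
peg [627.97029259  -1.93568376] 124.3 -41.6
peg [454.04309081 -15.18004065] 125.3 -130.2
peg [613.05308504 174.08429937] 121.9 50.2
peg [440.82712932 160.64961033] 123.7 139.6
[324.20015908 301.97513624 147.65851932] [ 0.74629115 -1.02413926 -0.10331003]
t0 0 nan []
t8 0 nan []
t10 0 nan []
t13 0 nan []<stdin>:12: RuntimeWarning: Mean of empty slice.
  ret = ret.dtype.type(ret / rcount)
```

The tube pocket is now at about 184.3°, with the pointer at 183.7±0.8°. Two pegs read the same in the last two frames (−41.6° and 50.2°), so the disc is at rest, and the hand is clear.

```bash
python3 -c "
from plant import robot
print(robot.hand_in())"
```

```text
the job is handed in; nothing more can be done
None
```

I pushed the carousel round by one peg until the tube's pocket faced the pointer, to within about 1° by my measurements, and handed the job in with the disc at rest and the hand clear; the last nudge back was checked by peg positions only, not by viewing a picture.

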